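Close up the toy house and put its roof on

ROBOT

A 6-joint arm with a two-finger parallel gripper is mounted at the origin on the work surface. World frame = base frame: x ahead of the robot, y to its left, z up, the work surface at z = 0. Lengths are in mm, angles in rad, forces in N, time in s.
With the tool pointing down it reaches from about 350 to 875 mm from the base axis. Payload 4.2 kg.
Tool frame: the origin (TCP) lies on the centre line of the jaws, within the pads' length; the fingertips stand 8 mm ahead of it and the grasp point (between the pads) lies 11 mm behind it; y points along the fingers, z is the direction in which the jaws open and shut, and the axes are right-handed (so a half turn about y gives the same grasp; the last joint's range is limited). The gripper opens to 85 mm and grips with 20 to 120 N. Pads are 22 mm wide; open, the fingers measure 114 mm over their backs; the gripper's body (76 mm by 85 mm) begins 54 mm behind the grasp point. The pads swing forward as they close: fully open they stand 13 mm farther back than shut.
Start: joints at [-0.953, 0.385, 0.008, 0, -1.194, -0.259], TCP at [219.483, -585.172, 239.312] pointing down, gripper open.
Joint ranges: [-3.14, 3.14], [-1.21, 2.06], [-1.07, 1.41], [-3.16, 2.05], [-2.99, -0.16], [-3.1, 3.1]. Speed limits (rad/s): [2.79, 2.79, 3.14, 3.14, 3.14, 3.14].

INTERFACE

Orientations are given as a unit quaternion [w, x, y, z].
In Python, from workcell import robot gives the robot as it stands. Calls block until the motion is done:
- robot.move_to(position, orientation): joint-space move of the TCP to a pose.
- robot.line_to(position, rotation=None, rate=150, force_limit=None): straight line of the TCP; rotation=None keeps the orientation; rate is the mean speed in mm/s. With force_limit (N) it stops when the force on the tool has changed by that much, and returns True; else False.
- robot.goto_joints(angles): joint-space move.
- robot.move_gripper(opening, force=None): opening from 0.0 (shut) to 1.0 (fully open); force is the grip in N (None keeps the last); returns when the fingers have stopped.
- robot.hold(seconds).
- robot.inverse_kinematics(position, orientation): joint angles nearest the present ones, or None.
- robot.snapshot(name): name is "scene" or "top"; returns a dict with "frame" (420x560x3 uint8, red, green, blue), "range_z" (420x560 float32, mm along the optical axis (not along the pixel's ray), 0 where there is no reading), "fx", "fy", "cx", "cy" (pixels), "distortion" ([k1, k2, p1, p2, k3] as OpenCV has them; the pictures are not rectified), "rvec" (rotation vector, rad) and "tvec" (3), from world to camera coordinates, as OpenCV has them. Camera axes: x right, y down, z forward; pixel columns grow to the right and rows downward; lengths in mm; the calibration is good to about 2 mm. A picture is of the moment at which its call begins.
A pose or a line that the arm cannot do raises robot.IKError and nothing moves.
- robot.sign_off(): hands the job in, once; it reports no verdict.
Readings, each from a call of its own:
- robot.get_t(): time.
- robot.get_qpos(): joint angles.
- robot.get_joint_velocities(): joint speeds.
- robot.get_joint_efforts(): joint torques, N m.
- robot.get_eef_pos(): TCP position.
- robot.get_tool_rot(): TCP orientation.
- robot.get_contact_force(): force on the tool from outside, world axes, zero at the start.
- robot.get_torque(): the same for the moment, N m.
- robot.get_grip_width(): opening from 0.0 (shut) to 1.0 (fully open).
Only numpy, scipy, OpenCV 4.12 (cv2) and the standard library are available. Lean on these libraries where they do the work, as an engineer would, in place of code of your own. Each camera call takes 0.05 s, during which the arm holds its last target.

TASK

The model house on the white gridded board has been pulled apart: bring its loose half (the block with the blue window) up against the glued half (with the green door) so that the gap is fully closed and their window and door walls are in line. Then gently lower the red roof onto the house, centred over the joint and square with the walls so that it covers both halves, without dropping it, and let go. Leave the tree, the car and the box of bricks where they are.

Things in the scene. Friction and masses are not known exactly. Their poses are not given: they have to be found in the camera images.
- seam (a point): Middle of the top edge of the glued half's joint face, 76 mm above the table. This face looks along +y; z is up. The glued half (plywood block, green door on both long walls, 56 mm along x, 70 along y, 70 high) reaches from here to y = -70 mm. With the gap closed the loose half's centre is at (0, +35, -35) mm in this frame, axes parallel.
- board: White gridded board, 6 mm thick, fixed, carrying the glued half; its place and yaw differ at each start. Origin on the table directly below the seam point, same axes; it reaches x = +-85 mm and y = -95 to +155 mm.
- loose_c (a point): Centre (half-way up) of the loose half: darker wooden block, blue window on both long walls, 56 mm along x, 70 along y, 70 high, 0.1 to 0.21 kg, plain flat faces. Starts upright on the board, off the joint face on its +y side, turned up to about 25 degrees; its -y end butts against the glued half.
- roof_c (a point): Middle of the red gable roof, 40 mm above its flat underside; z up. 80 mm along x, 150 along y (ridge along y, 36 mm above the underside), 0.13 to 0.21 kg. A white chimney 24 x 24 mm, sides along x and y, stands at the middle, free from z = -4 to +40 mm here: grip it there. Starts flat on the table. On the house this point is 40 mm above the seam point, y along its y.
- tree: Bystander: toy tree, green cone on a round foot 44 mm across, 105 mm tall; origin at the centre of its underside. Stands near the roof, in the place that the roof does not have.
- car: Bystander: yellow toy car, 52 mm along x, 80 mm along y, 49 mm tall; origin at the centre of its underside.
- brickbox: Bystander: open clear plastic box of small wooden bricks, 150 mm along x, 180 mm along y, 90 mm tall, 1.6 kg; origin at the centre of its underside.
Not all that is in view belongs to the job. Of the things like the part that bears roof_c, leave any that is yellow; of the rest the larger one is meant.

How it is judged (in metres and radians):
On the way, in this order (a step that is already met when the one before it is completed fails the run):
1. the loose half is butted flush against the glued half (y of loose_c in the frame of seam between 0.031 and 0.038 m and x of loose_c in the frame of seam between -0.006 and 0.006 m and z of loose_c in the frame of seam below -0.031 m and angle between the x axis of loose_c and the x axis of seam, either way round below 0.06 rad and angle between loose_c's own z axis and vertical below 0.05 rad and not (x of roof_c in the frame of seam between -0.01 and 0.01 m and y of roof_c in the frame of seam between -0.01 and 0.01 m and z of roof_c in the frame of seam between 0.036 and 0.044 m and angle between the y axis of roof_c and the y axis of seam, either way round below 0.12 rad and angle between roof_c's own z axis and vertical below 0.06 rad)), for 0.2 s.
2. the roof sits on both halves, centred and square (y of loose_c in the frame of seam between 0.031 and 0.038 m and x of loose_c in the frame of seam between -0.006 and 0.006 m and z of loose_c in the frame of seam below -0.031 m and angle between the x axis of loose_c and the x axis of seam, either way round below 0.06 rad and angle between loose_c's own z axis and vertical below 0.05 rad and x of roof_c in the frame of seam between -0.01 and 0.01 m and y of roof_c in the frame of seam between -0.01 and 0.01 m and z of roof_c in the frame of seam between 0.036 and 0.044 m and angle between the y axis of roof_c and the y axis of seam, either way round below 0.12 rad and angle between roof_c's own z axis and vertical below 0.06 rad), for 0.2 s.
At the end, for the whole second after the job is handed in: The loose half stands upright on the board against the glued half: gap at most 3 mm, long walls in line within 6 mm and parallel within 0.06 rad; the roof lies flat on top, its centre within 10 mm of the joint's middle each way, square within 0.12 rad; both released and at rest (all of step 2 and linear speed of each of roof, loose below 0.02 m/s and contact force between the fingers and roof below 0.5 N and contact force between the fingers and loose below 0.5 N); the robot touches nothing.
It fails at once if the roof is dropped onto the house (falls faster than 0.6 m/s just above it) (linear speed of roof above 0.6 m/s and horizontal distance between roof_c and seam below 0.06 m and z of roof_c in the frame of seam below 0.06 m).
It fails at once if the tree is pushed away or knocked over (distance of tree from where it was at the start of the episode above 0.025 m or angle between tree's own z axis and vertical above 0.3 rad).
It fails at once if the car is pushed away or knocked over (distance of car from where it was at the start of the episode above 0.025 m or angle between car's own z axis and vertical above 0.3 rad).
It fails at once if the box of bricks is pushed away or knocked over (distance of brickbox from where it was at the start of the episode above 0.025 m or angle between brickbox's own z axis and vertical above 0.3 rad).
It also fails if it takes over 56 s, if anything falls off the work surface, if the arm or the gripper's body presses on something with over 40 N, if the wrist force passes 120 N, or if a joint passes its speed limit or range.

## Working session

There is one attempt and no reset: what is moved stays moved. The work goes in short steps, each a Python script; the robot and the scene stay as the last script left them, time stands still between calls to the robot, and variables do not carry over. Pictures are saved under pics/ and viewed, and the job is handed in when it is done.

```bash
ls; mkdir -p pics
python3 - <<'E'
from workcell import robot
import cv2,numpy as np
for n in("scene","top"):
    s=robot.snapshot(n); np.savez(f"{n}0.npz",**s)
    cv2.imwrite(f"pics/{n}0.png",s["frame"][:,:,::-1])
    R=cv2.Rodrigues(np.array(s["rvec"],float))[0]; print(n,s["fx"],s["fy"],s["cx"],s["cy"],s["distortion"],-R.T@np.array(s["tvec"]),R[2])
print(robot.get_t(),robot.get_tool_rot(),robot.get_eef_pos(),robot.get_grip_width())
E
```

```text
pics
scene 488.1570629908014 488.1570629908014 276.07391519222585 212.57640916057127 [0.02466894 0.         0.         0.         0.        ] [ 917.99111618 -463.06426461 1104.27115714] [-0.34674019  0.45033169 -0.82278345]
top 492.18251137132535 492.18251137132535 281.5119659628528 206.62193802491032 [-0.13565643  0.          0.          0.          0.        ] [ 342.23871293   98.32813782 1151.80814696] [ 0.14481353 -0.0051475  -0.98944557]
0.1 [ 0.69645629 -0.69508368 -0.12594948  0.12626971] [ 219.30138125 -584.71372733  238.31545871] 0.9995503011779907
```

View pics/scene0.png

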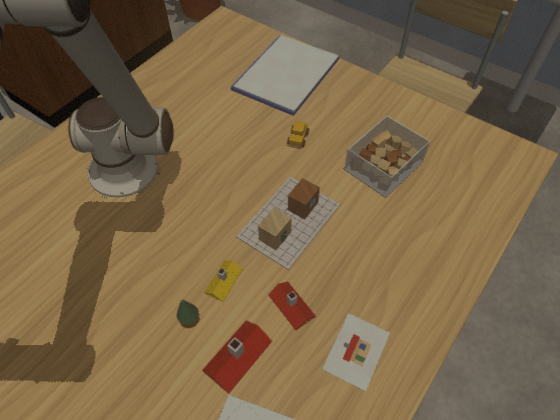

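View pics/top0.png

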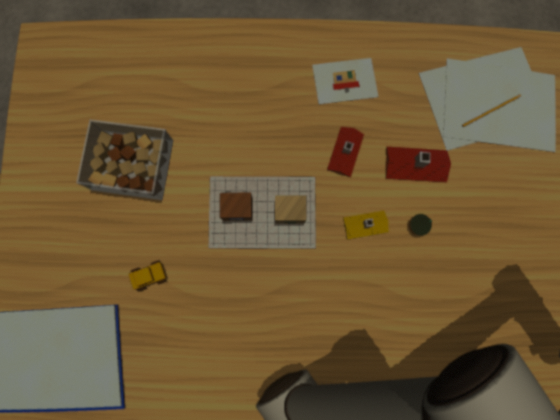

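Both pictures show the light glued half (top view 291,208), the dark loose half (236,206) on the board, the large red roof (418,164), a small red decoy (346,150), a yellow decoy (367,224), the tree (420,225), the car (148,275) and the brick box (125,160). Next I'll measure them from the depth data.

```bash
cat > h.py <<'E'
import cv2,numpy as np
def cloud(s):
    K=np.array([[s["fx"],0,s["cx"]],[0,s["fy"],s["cy"]],[0,0,1.]])
    z=np.asarray(s["range_z"],float); h,w=z.shape
    uv=np.stack(np.meshgrid(np.arange(w),np.arange(h)),-1).reshape(-1,1,2).astype(float)
    n=cv2.undistortPoints(uv,K,np.array(s["distortion"],float)).reshape(h,w,2)
    P=np.dstack([n*z[...,None],z])
    R=cv2.Rodrigues(np.array(s["rvec"],float))[0]
    W=(P-np.array(s["tvec"]).ravel())@R
    W[z<=0]=np.nan
    return W
def rect(xy,trim=True):
    r=cv2.minAreaRect(xy.astype(np.float32)); return r
def comps(W,mask,minpx=60):
    n,l,st,c=cv2.connectedComponentsWithStats(mask.astype(np.uint8),connectivity=4)
    for i in range(1,n):
        if st[i,4]>=minpx: yield i,l==i,c[i]
E
python3 - <<'E'
import numpy as np,cv2
from h import *
for n in("top","scene"):
    s=dict(np.load(n+"0.npz"));W=cloud(s)
    hsv=cv2.cvtColor(s["frame"],cv2.COLOR_RGB2HSV)
    tab=W[(abs(W[...,2])<15)]
    print(n,"table z",np.median(tab[:,2]))
    Z=W[...,2]
    ok=(W[...,0]>250)&(W[...,0]<900)&(abs(W[...,1])<600)
    for name,m in(("halftop",ok&(Z>68)&(Z<84)),("any",ok&(Z>15)&(Z<130)),("white",ok&(hsv[...,1]<50)&(hsv[...,2]>110)&(Z<14))):
        for i,c,ce in comps(W,m):
            p=W[c]; r=rect(p[:,:2]); 
            print(name,c.sum(),"px",ce.round(0),"mean",p.mean(0).round(1),"zmax",p[:,2].max().round(1),"rect",np.round(r[0],1),np.round(r[1],1),round(r[2],1),"rgb",s["frame"][c].mean(0).round())
E
```

```text
top table z 0.8769785404401444
halftop 254 px [ 93. 144.] mean [639.1 526.9  76.1] zmax 84.0 rect [638.4 526.7] [ 75.3 163.6] 50.6 rgb [58. 50. 38.]
halftop 60 px [146. 130.] mean [674.1 404.4  75.4] zmax 84.0 rect [673.9 404.9] [77.1  2.9] 82.4 rgb [65. 57. 44.]
halftop 133 px [160. 164.] mean [593.6 368.6  76.2] zmax 83.7 rect [596.2 367.8] [ 14.2 148.9] 77.5 rgb [54. 49. 40.]
halftop 128 px [424. 157.] mean [ 616.8 -230.6   78.2] zmax 84.0 rect [ 617.8 -231.6] [26.4 24.9] 90.0 rgb [70. 58. 51.]
halftop 820 px [235. 205.] mean [502.6 196.3  76.3] zmax 82.7 rect [503.3 196.2] [56.8 70.9] 1.7 rgb [77. 49. 27.]
halftop 822 px [290. 208.] mean [497.8  73.2  76.5] zmax 84.0 rect [498.4  72.8] [56.3 68.9] 0.6 rgb [109.  89.  54.]
halftop 70 px [423. 223.] mean [ 466.5 -223.8   76.1] zmax 83.9 rect [ 468.  -227.5] [27.3 23.9] 1.9 rgb [32. 34. 19.]
any 5638 px [124. 159.] mean [610.9 459.5  52.8] zmax 96.2 rect [608.3 456.5] [183.3 152.3] 82.6 rgb [77. 63. 42.]
any 652 px [346. 150.] mean [644.4 -58.3  26.1] zmax 66.5 rect [646.5 -60. ] [ 40.5 112.5] 70.7 rgb [84. 28. 18.]
any 1457 px [418
[... 3205 characters left out ...]
03.] mean [648.  -60.6  27. ] zmax 66.2 rect [645.9 -57.4] [ 40.3 113.8] 73.0 rgb [113.  52.  38.]
any 403 px [186. 312.] mean [ 476.6 -234.    60.6] zmax 107.3 rect [ 473.1 -232.3] [50.2 37.4] 60.1 rgb [62. 67. 46.]
any 1800 px [237. 354.] mean [ 622.1 -234.1   31.9] zmax 86.2 rect [ 617.4 -230.5] [152.8  66.1] 86.1 rgb [115.  48.  35.]
white 2890 px [289. 226.] mean [508.2 124.8   7.6] zmax 13.8 rect [497.1 141.3] [171.  254.3] 0.5 rgb [139. 130. 117.]
white 2381 px [356. 352.] mean [830.3 -62.2   2. ] zmax 8.6 rect [829.  -59.1] [104.  151.5] 8.5 rgb [153. 150. 137.]
white 973 px [247. 411.] mean [ 710.4 -310.5    2.2] zmax 10.2 rect [ 721.6 -292. ] [159.   50.5] 35.8 rgb [153. 151. 138.]
```

```bash
cat >> h.py <<'E'
from scipy.spatial.transform import Rotation as Ro
def quat(th,R0=None):
    c,s=np.cos(th),np.sin(th)
    q=Ro.from_matrix(np.array([[s,0,c],[-c,0,s],[0,-1,0]])).as_quat()
    return [q[3],q[0],q[1],q[2]]
E
python3 - <<'E'
from h import *
from workcell import robot
y0=np.radians(0.7)
best=None
for p in([503.2,196.7,120],[497.0,145,36],[617.7,-231,160],[498,109,180]):
    for k in(0,np.pi):
        print(p,k,robot.inverse_kinematics(p,quat(y0+k)))
E
```

```text
[503.2, 196.7, 120] 0 [ 0.67290038  0.3618166  -0.36164892  0.         -0.8473308   2.48090958]
[503.2, 196.7, 120] 3.141592653589793 [ 0.67290038  0.3618166  -0.36164892  0.         -0.8473308  -0.66068308]
[497.0, 145, 36] 0 [ 0.5976564   0.45237293 -0.49713577  0.         -0.62128762  2.55615356]
[497.0, 145, 36] 3.141592653589793 [ 0.5976564   0.45237293 -0.49713577  0.         -0.62128762 -0.58543909]
[617.7, -231, 160] 0 [-0.11311738  0.50198661 -0.00854106  0.         -1.06026866 -3.01625797]
[617.7, -231, 160] 3.141592653589793 [-0.11311738  0.50198661 -0.00854106  0.         -1.06026866  0.12533468]
[498, 109, 180] 0 [ 0.53431502  0.2441802  -0.35833981  0.         -0.96827632  2.61949494]
[498, 109, 180] 3.141592653589793 [ 0.53431502  0.2441802  -0.35833981  0.         -0.96827632 -0.52209772]
```

Run:
```python
from h import *
from workcell import robot
a=np.radians(0.7)+np.pi; b=np.radians(1.7)+np.pi
robot.move_to([503.2,196.7,240],quat(b))
robot.line_to([503.2,196.7,120],rate=200)
print("down hit",robot.line_to([503.2,196.7,36],rate=80,force_limit=10))
robot.move_gripper(0.0,force=30)
print(robot.get_grip_width(),robot.get_contact_force(),robot.get_eef_pos(),robot.get_t())
# target line: centre of loose at seam frame (x=0)
g=np.array([498.5,73.7]); d=np.array([-np.sin(a-np.pi),np.cos(a-np.pi)])
p=g+d*78
robot.line_to([*p,36],quat(a),rate=60)
print(p,robot.get_contact_force())
q=g+d*62
print("contact",robot.line_to([*q,36],rate=20,force_limit=8),robot.get_eef_pos(),robot.get_contact_force(),g+d*70,robot.get_t())
```

```text
down hit False
0.6503441353441071 [-0.83868607  0.59429625  3.1071637 ] [503.40939062 196.87523906  36.52346507] 5.3583
[497.54707393 151.69417883] [1.20138095 0.42899491 6.10248335]
contact True [498.1524851  144.34492514  36.57593196] [-1.41265914  1.39484151  1.73339546] [497.64480994 143.69477588] 6.7583
```

Run:
```python
from h import *
from workcell import robot
a=np.radians(0.7); d=np.array([-np.sin(a),np.cos(a)])
p=np.array(robot.get_eef_pos())[:2]
print(robot.get_contact_force(), robot.line_to([*(np.array([497.6,143.7])-d*4),36],rate=10,force_limit=12),robot.get_eef_pos(),robot.get_contact_force())
robot.hold(0.3);print(robot.get_contact_force(),robot.get_eef_pos())
robot.move_gripper(1.0)
print(robot.get_contact_force(),robot.get_eef_pos())
e=robot.get_eef_pos()
robot.line_to([e[0],e[1],130],rate=150)
robot.move_to([600,-150,240],quat(np.radians(-3.6)+np.pi))
for n in("scene","top"):
    s=robot.snapshot(n); np.savez(f"{n}1.npz",**s)
    cv2.imwrite(f"pics/{n}1.png",s["frame"][:,:,::-1])
    W=cloud(s);Z=W[...,2]
    m=(Z>68)&(Z<84)&(abs(W[...,0]-500)<60)&(abs(W[...,1]-110)<120)
    for i,c,ce in comps(W,m): 
        P=W[c]; r=rect(P[:,:2]); print(n,c.sum(),np.round(r[0],1),np.round(r[1],1),round(r[2],2))
        col=s["frame"][c].astype(float); dark=(col[:,1]<(75 if n=="top" else 92))
        for nm,k in(("dark",dark),("light",~dark)):
            r=rect(P[k][:,:2]); print(nm,k.sum(),P[k].mean(0).round(1),np.round(r[0],1),np.round(r[1],1),round(r[2],2))
print(robot.get_t())
```

```text
[-1.41265914  1.39484151  1.73339546] True [498.25683842 144.392651    36.63036058] [-0.61918918  1.25250943  3.10684332]
[ 0.3644344  -0.5281131   3.18475083] [498.23943796 144.42934439  36.62328867]
[-0.59183854 -1.16035456  0.85700494] [498.23058124 144.6867193   36.45413962]
scene 1025 [498.4 110.4] [144.2  58.9] 89.48
dark 697 [503.5 118.4  77. ] [499.2 108.8] [140.9  57.3] 89.48
light 328 [497.2  92.7  77.5] [497.9 123.6] [117.9  57.5] 89.44
top 1620 [497.8 108.3] [ 56.5 139.9] 0.73
dark 1098 [497.7 115.9  76.5] [497.7 107.1] [ 56.4 137.6] 0.81
light 522 [498.5  90.6  76.6] [498.7 119.5] [ 54.5 117.6] 0.57
10.0083
```

View pics/top1.png

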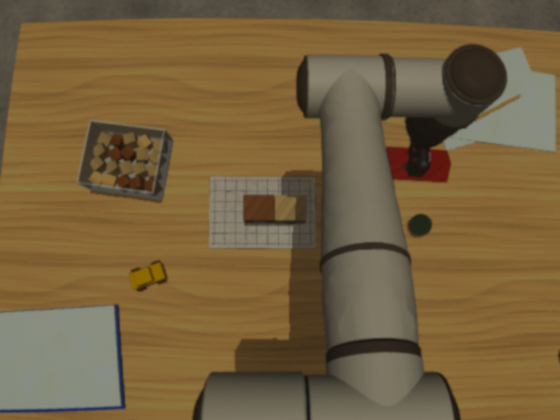

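View pics/scene1.png

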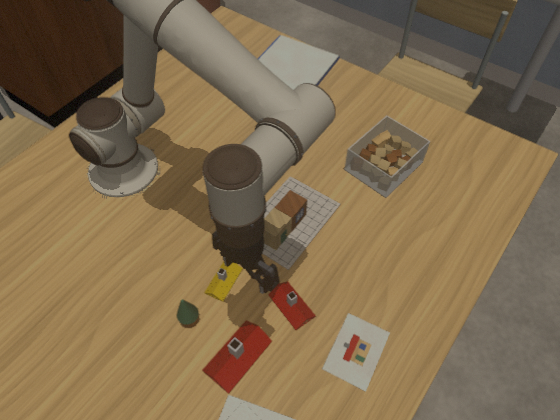

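The top view shows the halves closed up at about (275,208), with a combined length of 140 mm and a yaw of 0.7°. Next is the roof.

Run:
```python
from h import *
from workcell import robot
b=np.radians(-3.7)+np.pi; a=np.radians(0.7)+np.pi
G=[617.8,-231.1]
robot.move_to([*G,150],quat(b))
print("hit",robot.line_to([*G,48],rate=80,force_limit=10),robot.get_eef_pos())
robot.move_gripper(0.0,force=50)
e=np.array(robot.get_eef_pos());print(robot.get_grip_width(),e,robot.get_contact_force())
robot.line_to([e[0],e[1],190],rate=100)
print(robot.get_grip_width(),robot.get_contact_force(),robot.get_torque())
robot.line_to([498.1,109.2,190],quat(a),rate=120)
robot.hold(0.3)
for n in("scene","top"):
    s=robot.snapshot(n); np.savez(f"{n}2.npz",**s)
    cv2.imwrite(f"pics/{n}2.png",s["frame"][:,:,::-1])
    W=cloud(s);Z=W[...,2]
    f=s["frame"].astype(float)
    m=(f[...,0]>2*f[...,1])&(Z>120)&(abs(W[...,0]-500)<120)&(abs(W[...,1]-110)<150)
    for i,c,ce in comps(W,m):
        P=W[c];r=rect(P[:,:2]);print(n,c.sum(),np.round(r[0],1),np.round(r[1],1),round(r[2],2),P[:,2].min(),P[:,2].max())
print(robot.get_t(),robot.get_eef_pos())
```

```text
hit False [ 618.28054914 -231.19419904   48.72574139]
0.27428858444117904 [ 617.97812062 -231.15812262   48.26664354] [-1.11306582  0.42348519  1.29815095]
0.2716010971673585 [-0.11547689  0.47655011 -2.44843134] [-0.00708125 -0.015153   -0.00914964]
scene 1142 [511.1 109.9] [105.  151.6] 0.82 144.9355862563237 279.0504115872007
top 841 [497.8  66. ] [77.5 62.2] 1.35 145.1296021489444 441.1331104607084
top 304 [470.7 146.2] [60.  35.8] 80.44 145.30940122705707 315.4852556191715
17.7 [498.10843323 109.16460905 189.98391911]
```

View pics/scene2.png

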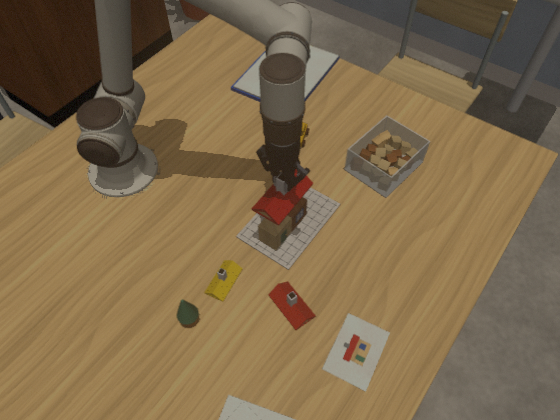

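View pics/top2.png

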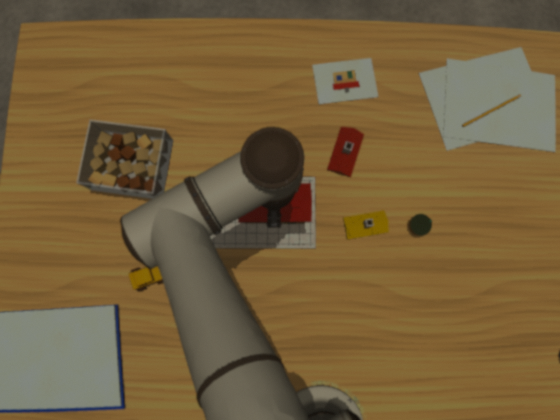

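The roof hangs square above the joint (scene view 283,197). I'll lower it now.

Run:
```python
from h import *
from workcell import robot
robot.line_to([498.1,109.2,132],rate=60)
robot.hold(0.2)
hit=robot.line_to([498.1,109.2,121],rate=12,force_limit=5)
print(hit,robot.get_eef_pos(),robot.get_contact_force(),robot.get_t())
```

```text
True [498.14678304 109.19652819 123.88332244] [1.02943084 0.63569946 3.67363306] 19.6917
```

Contact came at z = 123.9 against the expected 124.3, so I'll release, back off and check.

Run:
```python
from h import *
from workcell import robot
robot.move_gripper(0.6)
robot.hold(0.2)
robot.line_to([498.1,109.2,220],rate=80)
robot.move_to([450,-230,300],quat(np.radians(-3.6)+np.pi))
for n in("scene","top"):
    s=robot.snapshot(n); np.savez(f"{n}3.npz",**s)
    cv2.imwrite(f"pics/{n}3.png",s["frame"][:,:,::-1])
    W=cloud(s);Z=W[...,2]
    near=(abs(W[...,0]-500)<80)&(abs(W[...,1]-110)<120)
    for nm,m in(("roof",near&(Z>66)&(Z<170)),("chim",near&(Z>145)),("house",near&(Z>15)&(Z<70))):
      for i,c,ce in comps(W,m,40):
        P=W[c];r=rect(P[:,:2]);print(n,nm,c.sum(),np.round(r[0],1),np.round(r[1],1),round(r[2],2),"z",P[:,2].min().round(1),P[:,2].max().round(1))
print(robot.get_t(),robot.get_eef_pos())
```

```text
scene roof 1675 [497.8 110. ] [ 83.  154.2] 1.35 z 66.5 161.5
scene chim 100 [498.8 109.3] [25.  24.5] 4.33 z 145.4 161.5
scene house 377 [521.8 101.6] [149.4  52.4] 69.14 z 15.0 69.9
top roof 2505 [498.5 108.1] [ 80.9 150.2] 1.69 z 76.3 161.1
top chim 442 [476.9  -6.5] [55.9  6.9] 0.07 z 571.0 623.5
top chim 136 [498.2 107.7] [25.  22.7] 0.78 z 146.8 161.1
23.0667 [ 450.37387336 -229.07250374  299.55712107]
```

View pics/scene3.png

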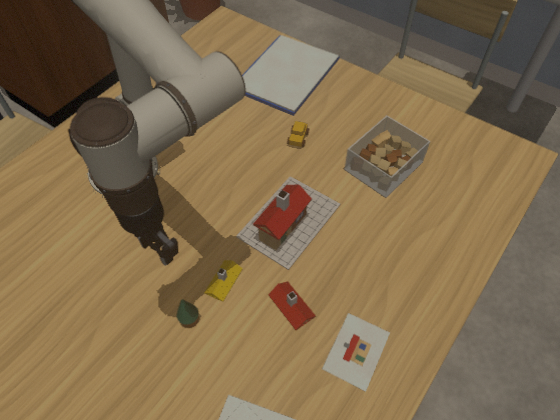

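View pics/top3.png

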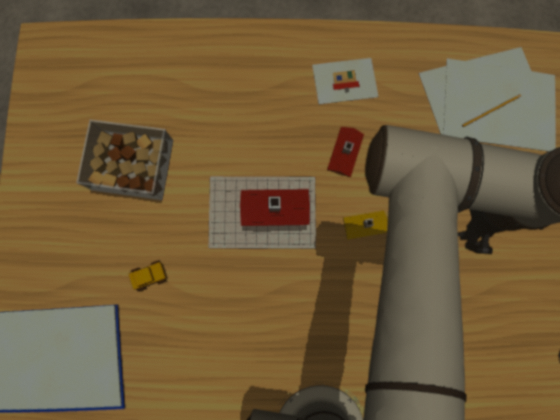

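Run:
```python
from workcell import robot
robot.hold(0.3);print(robot.get_contact_force());robot.sign_off()
```

```text
[ 0.62691355 -0.47270401  0.35291301]
the job is handed in; nothing more can be done
```

The house is back together with the roof on, and I handed the job in at about 23 s of the 56 s allowed. The sign-off gives no verdict, so the checks below are my own.

**Loose half:** I gripped it across its window walls, lined it up and slid it along the board until it met the glued half. It stopped at the same place on a second push. The top camera then measured the two halves as 139.9 mm long together (140 expected), at a yaw of 0.7°. The scene camera read 144.2 mm, but it over-read single blocks by a few millimetres too, so I trusted the top camera.

**Roof:** I took the larger red roof by its chimney and lowered it at 12 mm/s. It touched down within 0.5 mm of the expected height, and then I let go.

**After letting go:**

| Check | Result | Limit |
|---|---|---|
| Roof centre | within about 1–2 mm of the joint's middle on both cameras | 10 mm |
| Roof yaw from the walls | 0.6–1° (about 0.02 rad) | 0.12 rad |
| Roof height | about 75.5 mm above its starting height (76 expected) | 4 mm either way |

- **Not checked:** I did not measure the gap between the halves again once the roof covered it.
- **Bystanders:** the tree, car and brick box look unmoved in the last pictures, though I did not measure them again.
- **Arm:** it is well clear of everything.

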